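# Load the check disc into the analyser tray

## Task

Load the bench analyser: with the fingertips, push the loose steel disc across the open sample tray until it drops flat into the round recess, then push the tray fully home into the housing. Only push: the disc must never be picked up or lifted off the tray. Leave the brass weight and the small pot where they stand, and finish with the hand clear.

Things in the scene. Friction and masses are not known exactly. Their poses are not given: they have to be found in the camera images.
- disc: loose plain steel disc, 44 mm in diameter, 8 mm thick, about 95 g, lying flat on the tray's deck in front of the recess. Origin: centre of its underside; z is its axis.
- recess (a point): centre of the mouth of the round recess in the tray, level with the flat deck (28 mm above the bench). The recess is 47 mm in diameter, 8 mm deep, flat-floored and sharp-rimmed, so the seated disc lies flush with the deck. The axes are the tray's: z up, +x the way the tray slides in, towards the housing, y along the tray's width. The deck reaches 100 mm from this point towards the tray's front (-x) and 90 mm to either side (y). The point moves with the tray.
- tray_front (a point): middle of the tray's flat upright front face, 180 mm wide and 20 mm high (8 to 28 mm above the bench), 18 mm above the bench, same axes as the recess. Push here along +x to shut the tray. The point moves with the tray.
- tray (a joint): how far the tray is out, in m: 0 is fully home against its stop, 0.12 fully out. It has no spring, slides with about 3 N of friction and stays where it is left. When it is home its front still stands 20 mm out of the housing and the recess lies 80 mm inside.
- analyser: white analyser housing, fixed to the bench, 210 mm deep, 260 mm wide, 70 mm high. Origin: on the bench at the middle of its front face; +x points into the housing, y along its width. The tray slides in and out of a slot in the front face that leaves only 4 mm above the deck, so a disc that is not down in the recess blocks it.
- weight: bystander: knobbed cylindrical brass weight, 38 mm in diameter, 65 mm high, standing on the bench. Origin: centre of its underside.
- pot: bystander: small brown glass pot with a white lid, 52 mm in diameter, 60 mm high, standing on the bench. Origin: centre of its underside.

How it is judged:
By the outcome, as a careful person would: the job done as asked, in the order asked, and still so for the second after the job is handed in, with the robot touching nothing.
It also fails if it takes over 54 s, if anything falls off the work surface, if the arm or the gripper's body presses on something with over 40 N, if the wrist force passes 120 N, or if a joint passes its speed limit or range.

## Robot

A 7-joint arm with a two-finger parallel gripper is mounted at the origin on the work surface. World frame = base frame: x ahead of the robot, y to its left, z up, the work surface at z = 0. Lengths are in m, angles in rad, forces in N, time in s.
With the tool pointing down it reaches from about 0.4 to 0.875 m from the base axis. Payload 19.3 kg.
Tool frame: the origin (TCP) lies midway between the tips of the shut fingers; the grasp point (between the pads) lies 19 mm behind it; x points along the fingers, y is the direction in which the jaws open and shut, and the axes are right-handed (so a half turn about x gives the same grasp; the last joint's range is limited). The gripper opens to 85 mm and grips with 20 to 120 N. Pads are 22 mm wide; open, the fingers measure 114 mm over their backs; the gripper's body (76 mm by 85 mm) begins 54 mm behind the grasp point. The pads swing forward as they close: fully open they stand 13 mm farther back than shut.
Start: joints at [-1.311, 0.521, -0.036, 1.599, 0.021, 1.021, -0.113], TCP at [0.202, 0.591, 0.231] pointing down, gripper open.
Joint ranges: [-2.91, 2.91], [-0.3, 2.13], [-1.5, 1.42], [0.17, 2.43], [-1.26, 4.41], [0.16, 1.93], [-2.52, 2.52]. Speed limits (rad/s): [1.89, 1.89, 2.39, 2.39, 3.01, 3.01, 3.01].

## Interface

Orientations are given as [roll, pitch, yaw] about the fixed x, y, z axes, in that order (R = Rz(yaw) Ry(pitch) Rx(roll)).
In Python, from workcell import bot gives the robot as it stands. The module is installed in compiled form; this text tells all that it offers.
- The arm moves only by the tool servo_tool, never from a script. Its argument "targets" is a list of rows, each an object of numbers: "x", "y", "z": the shift along the tool's x, y, z as a fraction of full scale; "wx", "wy", "wz": the turn, a rotation vector about the tool's x, y, z as a fraction of full scale. A call has 1 to 12 rows; each row is the pose to reach, as a shift and turn from the pose measured when the call began, along the tool's axes at that moment, turning the shorter way round; what a row does not reach only later rows make up. Full scale, the value 1, is 40 cm for a shift and 360 degrees for a turn. A row lasts 1/8 s, in which the tool goes at most 62.5 mm and 10.7 degrees, less where a joint would pass 70% of its speed; a pose out of reach is approached as far as the arm can. A call with a number of a shift or a turn outside -1 to 1 is refused whole. A call with a gripper value outside its range is refused whole. "grip" is the gripper command: -1 is shut, 1 is fully open, values between are in proportion, set as the call begins (left out, the last holds). The fingers move at their own pace and stop on an object; "squeeze" is the grip in N (left out, the last holds). Time passes only in rows, so rows that repeat a pose let the fingers close. It gives the time, the measured TCP pose, the force and the opening at its end, in the units of the state.
- bot.observe(): the state, without advancing time (a new reading comes with each control period).
- bot.grab_frame(name): name is "side" or "top"; returns (picture, depth): 480x640x3 uint8, red, green, blue; 480x640 float32, m along the optical axis (not along the pixel's ray), 0 where there is no reading.
- bot.get_calibration(name): a dict with "intrinsics" (3x3 intrinsics, pixels), "R" (3x3) and "t" (3): a world point X has camera coordinates R X + t. Camera axes: x right, y down, z forward; pixel columns grow to the right and rows downward; lengths in m; the calibration is good to about 2 mm. A picture is of the moment at which its call begins. get_calibration takes no time and is no camera call.
- bot.job_done(): hands the job in, once; it reports no verdict.
Trained networks look in the newest picture that a camera, given by its name, has taken for a name from the list of things; names that differ only in an ending like _2 or _b are one class to them, and where a whole thing is asked for, a point or a joint stands for the part that bears it (a point fixed in the world has none). Each returns a list of dicts, best first, with "confidence" (0 to 1); they miss things now and then, are a little off and sometimes report something else, mostly with a low value. They report only what shows in the picture. A call takes as long as a camera call.
- bot.trace(camera, target): "mask" (480x640 bool, what is visible of it) and "pixel" ([column, row] in pixels, amid what is visible of it).
The state is a dict: "clock": time; "qpos": joint angles; "qd": joint speeds; "joint_efforts": joint torques, N m; "position": TCP position; "tool_rot": TCP orientation; "force": force on the tool from outside, world axes, zero at the start; "moment": the same for the moment, N m; "grip_width": finger opening in m.
Only numpy, scipy, OpenCV 4.12 (cv2) and the standard library are available. Lean on these libraries where they do the work, as an engineer would, in place of code of your own. Each camera call takes 0.05 s, during which the arm holds its last target. There are 200 camera calls.

## Working session

There is one attempt and no reset: what is moved stays moved. The work goes in short steps, Python scripts to look and compute and a tool call to move; the robot and the scene stay as the last step left them, time stands still between calls to the robot, and variables do not carry over. Pictures are saved under pics/ and viewed, on a budget of 10 in all, crops included, one or two more only if the job needs it, and the job is handed in when it is done.

Besides the shell and the picture viewer there is one more tool, called after ">>>" in YAML: its name, and indented under it one key for each argument. servo_tool: Moves the arm, as the interface text tells. Shift numbers are shares of 40 cm and turn numbers shares of 360 degrees, none past 1 either way. Its arguments: {"type":"object","properties":{"targets":{"type":"array"},"grip":{"type":"number"},"squeeze":{"type":"number"}},"required":["targets"]}

```bash
mkdir -p pics; cat > h.py <<'E'
import numpy as np, cv2
from workcell import bot
def world(cam,uv,depth=None,z=None):
    c=bot.get_calibration(cam);K=np.array(c["intrinsics"]);R=np.array(c["R"]);t=np.array(c["t"])
    uv=np.atleast_2d(np.asarray(uv,float))
    r=np.c_[uv,np.ones(len(uv))]@np.linalg.inv(K).T
    if z is not None:
        C=-R.T@t; d=r@R
        return C+d*((z-C[2])/d[:,2])[:,None]
    return (r*np.asarray(depth).reshape(-1,1)-t)@R
def pix(cam,X):
    c=bot.get_calibration(cam);p=(np.atleast_2d(X)@np.array(c["R"]).T+np.array(c["t"]))@np.array(c["intrinsics"]).T
    return p[:,:2]/p[:,2:]
def save(im,n): cv2.imwrite("pics/"+n+".png",im[:,:,::-1])
E
python3 - <<'E'
from h import *
s=bot.observe();print({k:np.round(v,3) for k,v in s.items()})
for cam in("top","side"):
    im,d=bot.grab_frame(cam);save(im,cam+"1")
    c=bot.get_calibration(cam);print(cam,np.round(-np.array(c["R"]).T@np.array(c["t"]),3))
    for n in("disc","recess","tray_front","analyser","weight","pot"):
        for q in bot.trace(cam,n)[:2]:
            m=q["mask"]&(d>0);v,u=np.nonzero(m)
            if len(u)==0: continue
            P=world(cam,np.c_[u,v],d[v,u])
            print(n,round(q["confidence"],2),np.round(q["pixel"]),len(u),"med",np.round(np.median(P,0),3),"lo",np.round(np.percentile(P,2,axis=0),3),"hi",np.round(np.percentile(P,98,axis=0),3))
E
```

```text
{'clock': np.float64(0.0), 'qpos': array([-1.311,  0.522, -0.036,  1.6  ,  0.021,  1.021, -0.113]), 'qd': array([ 0.   ,  0.   , -0.001,  0.   ,  0.   , -0.001, -0.001]), 'joint_efforts': array([ 1.0000e-03, -9.2712e+01,  1.9800e+00, -3.6991e+01,  1.8000e-02,
        9.0000e-03, -0.0000e+00]), 'position': array([0.202, 0.591, 0.231]), 'tool_rot': array([-1.492,  1.57 , -1.821]), 'force': array([-0.238,  0.065, -0.023]), 'moment': array([-0.009, -0.017,  0.03 ]), 'grip_width': np.float64(0.086)}
top [0.564 0.03  1.044]
disc 0.89 [401. 282.] 415 med [ 0.555 -0.084  0.037] lo [ 0.536 -0.104  0.031] hi [ 0.574 -0.065  0.041]
recess 0.83 [393. 258.] 5868 med [ 0.591 -0.077  0.028] lo [ 0.52  -0.168  0.019] hi [0.656 0.009 0.033]
tray_front 0.79 [393. 261.] 5777 med [ 0.592 -0.079  0.028] lo [ 0.52  -0.169  0.019] hi [0.656 0.008 0.033]
analyser 0.94 [411. 196.] 21875 med [ 0.71  -0.107  0.07 ] lo [ 0.532 -0.244  0.022] hi [0.858 0.009 0.075]
weight 0.89 [484. 283.] 388 med [ 0.558 -0.238  0.045] lo [ 0.54  -0.257  0.011] hi [ 0.575 -0.226  0.067]
pot 0.76 [302. 227.] 619 med [0.645 0.103 0.06 ] lo [0.623 0.082 0.003] hi [0.668 0.13  0.064]
pot 0.34 [401. 283.] 403 med [ 0.554 -0.085  0.037] lo [ 0.535 -0.104  0.033] hi [ 0.573 -0.066  0.041]
side [ 0.383 -0.351  0.5  ]
disc 0.66 [304. 335.] 871 med [ 0.554 -0.089  0.036] lo [ 0.535 -0.108  0.03 ] hi [ 0.575 -0.068  0.037]
recess 0.8 [327. 329.] 11508 med [ 0.587 -0.105  0.028] lo [ 0.515 -0.178  0.012] hi [0.657 0.005 0.029]
tray_front 0.61 [330. 335.] 11262 med [ 0.587 -0.105  0.028] lo [ 0.515 -0.178  0.014] hi [0.656 0.004 0.029]
analyser 0.72 [412. 304.] 39998 med [ 0.685 -0.14   0.069] lo [ 0.525 -0.262  0.009] hi [0.85  0.005 0.072]
weight 0.86 [390. 439.] 1637 med [ 0.551 -0.251  0.043] lo [ 0.54  -0.265 -0.   ] hi [ 0.574 -0.228  0.065]
pot 0.57 [284. 226.] 1288 med [0.642 0.09  0.041] lo [0.624 0.078 0.001] hi [0.67  0.123 0.061]
```

View pics/top1.png

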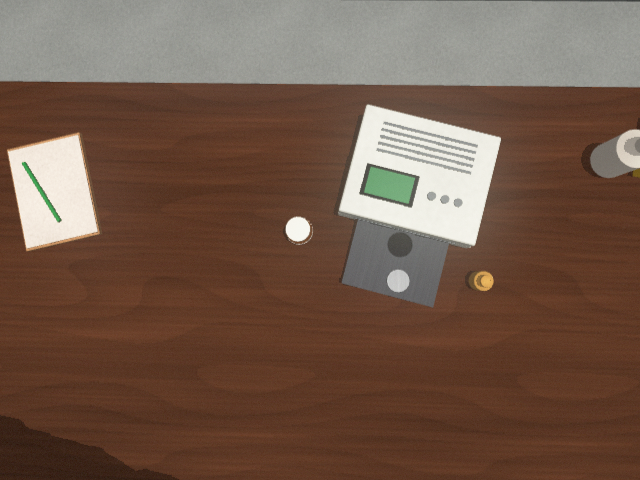

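View pics/side1.png

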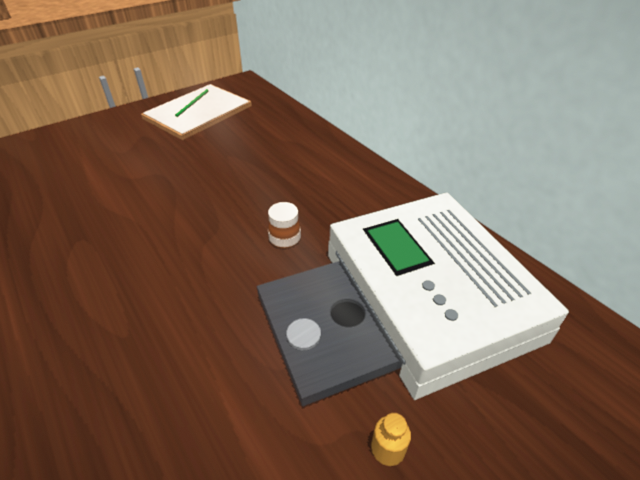

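The top view shows the disc at (398,281), the recess at (400,244), the brass weight at (484,282) and the pot at (298,230). In the side view the disc is at (304,334) and the recess at (347,312). Next I'll get the precise geometry.

```bash
cat > geo.py <<'E'
from h import *
from scipy.spatial.transform import Rotation as Ro
def ell(cam,im,seed,z,dark,win=30):
    g=cv2.GaussianBlur(cv2.cvtColor(im,cv2.COLOR_RGB2GRAY),(3,3),0); u,v=map(int,seed)
    x0,y0=u-win,v-win; w=g[y0:v+win,x0:u+win]
    th=(np.median(w[win-4:win+4,win-4:win+4].astype(float))+DECK[cam])/2
    b=((w<th) if dark else (w>th)).astype(np.uint8)
    n,l=cv2.connectedComponents(b); m=(l==l[win,win]).astype(np.uint8)
    c=max(cv2.findContours(m,cv2.RETR_EXTERNAL,cv2.CHAIN_APPROX_NONE)[0],key=len)
    W=world(cam,c[:,0]+[x0,y0],z=z)
    A=np.c_[W[:,:2],np.ones(len(W))];s=np.linalg.lstsq(A,-(W[:,:2]**2).sum(1),rcond=None)[0]
    ctr=-s[:2]/2; return ctr,np.sqrt(ctr@ctr-s[2])
DECK={}
E
python3 - <<'E'
from geo import *
ims={c:cv2.imread(f"pics/{c}1.png")[:,:,::-1].copy() for c in("top","side")}
sd={"top":((400,244),(398,281),(380,265)),"side":((347,312),(304,334),(340,350))}
for c in ims:
    g=cv2.cvtColor(ims[c],cv2.COLOR_RGB2GRAY);u,v=sd[c][2];DECK[c]=float(np.median(g[v-4:v+4,u-4:u+4]))
    print(c,DECK[c],"recess",ell(c,ims[c],sd[c][0],.028,True,22),"disc",ell(c,ims[c],sd[c][1],.036,False,22))
    m=bot.trace(c,"tray_front") if 0 else None
print("top front corners",world("top",[(342,284),(434,307)],z=.028)[:,:2]," housing front bottom",world("top",[(339,215),(475,246)],z=.07)[:,:2])
print("side front corners",world("side",[(259,289),(305,401)],z=.028)[:,:2])
s=bot.observe();R=Ro.from_euler("xyz",s["tool_rot"]).as_matrix();print(R.round(3))
E
```

```text
top 106.0 recess (array([ 0.62354408, -0.0886199 ]), np.float64(0.022638182367490378)) disc (array([ 0.55465181, -0.08502554]), np.float64(0.02015649555944334))
side 89.0 recess (array([ 0.62446723, -0.09155583]), np.float64(0.022071707966446027)) disc (array([ 0.55539753, -0.08694842]), np.float64(0.02116369706866777))
top front corners [[ 0.54565954  0.02030372]
 [ 0.50559115 -0.15508703]]  housing front bottom [[ 0.67360721  0.02839838]
 [ 0.62059057 -0.22164946]]
side front corners [[ 0.54895987  0.01325791]
 [ 0.50777498 -0.15886815]]
[[-0.     0.324  0.946]
 [-0.     0.946 -0.324]
 [-1.    -0.    -0.   ]]
```

>>> servo_tool:
  targets:
    - {"x": 0, "y": -0.675, "z": 0.625, "wx": -0.043}
    - {"x": 0, "y": -0.675, "z": 0.625, "wx": -0.043}
    - {"x": 0, "y": -0.675, "z": 0.625, "wx": -0.043}
    - {"x": 0, "y": -0.675, "z": 0.625, "wx": -0.043}
    - {"x": 0, "y": -0.675, "z": 0.625, "wx": -0.043}
    - {"x": 0, "y": -0.675, "z": 0.625, "wx": -0.043}
    - {"x": 0, "y": -0.675, "z": 0.625, "wx": -0.043}
    - {"x": 0, "y": -0.675, "z": 0.625, "wx": -0.043}
  grip: -0.41
  squeeze: 20

```text
$.targets[0]: bad value
```

```bash
cat > go.py <<'E'
import sys
from h import *
from scipy.spatial.transform import Rotation as Ro
# usage: go.py x y z yaw_of_tool_z -> fractions for servo_tool
x,y,z,yaw=map(float,sys.argv[1:5])
s=bot.observe();R=Ro.from_euler("xyz",s["tool_rot"]).as_matrix()
zt=np.array([np.cos(yaw),np.sin(yaw),0]);xt=np.array([0,0,-1.]);T=np.c_[xt,np.cross(zt,xt),zt]
d=R.T@(np.array([x,y,z])-s["position"])
print(s["clock"],"pos",s["position"].round(4),"shift",(d/.4).round(4),"turn",(Ro.from_matrix(R.T@T).as_rotvec()/(2*np.pi)).round(4),"F",s["force"].round(1),"w",s["grip_width"].round(4))
E
python3 go.py .500 -.083 .12 -.06
```

```text
Traceback (most recent call last):
  File "go.py", line 9, in <module>
    print(s["clock"],"pos",s["position"].round(4),"shift",(d/.4).round(4),"turn",(Ro.from_matrix(R.T@T).as_rotvec()/(2*np.pi)).round(4),"F",s["force"].round(1),"w",s["grip_width"].round(4))
                                                                                                                                                                    ^^^^^^^^^^^^^^^^^^^^^
AttributeError: 'float' object has no attribute 'round'
```

>>> servo_tool:
  targets:
    - {"x": 0.0, "y": -0.675, "z": 0.625, "wx": -0.043, "wy": 0.0, "wz": 0.0}
    - {"x": 0.0, "y": -0.675, "z": 0.625, "wx": -0.043, "wy": 0.0, "wz": 0.0}
    - {"x": 0.0, "y": -0.675, "z": 0.625, "wx": -0.043, "wy": 0.0, "wz": 0.0}
    - {"x": 0.0, "y": -0.675, "z": 0.625, "wx": -0.043, "wy": 0.0, "wz": 0.0}
    - {"x": 0.0, "y": -0.675, "z": 0.625, "wx": -0.043, "wy": 0.0, "wz": 0.0}
    - {"x": 0.0, "y": -0.675, "z": 0.625, "wx": -0.043, "wy": 0.0, "wz": 0.0}
    - {"x": 0.0, "y": -0.675, "z": 0.625, "wx": -0.043, "wy": 0.0, "wz": 0.0}
    - {"x": 0.0, "y": -0.675, "z": 0.625, "wx": -0.043, "wy": 0.0, "wz": 0.0}
  grip: -0.41
  squeeze: 20

```text
clock: 1.7
position: [0.3515, 0.2553, 0.2315]
tool_rot: [1.243, 1.57, 1.183]
force: [-0.9, 0.9, -0.1]
grip_width: 0.0252
```

```bash
sed -i 's/s\["grip_width"\].round(4)/round(float(s["grip_width"]),4)/' go.py; python3 go.py .500 -.083 .12 -.06
```

```text
1.7 pos [0.3515 0.2553 0.2315] shift [ 0.2784 -0.8221  0.4211] turn [ 0.      0.     -0.0001] F [-0.9  0.9 -0.1] w 0.0252
```

>>> servo_tool:
  targets:
    - {"x": 0.28, "y": -0.82, "z": 0.42, "wx": 0.0, "wy": 0.0, "wz": 0.0}
    - {"x": 0.28, "y": -0.82, "z": 0.42, "wx": 0.0, "wy": 0.0, "wz": 0.0}
    - {"x": 0.28, "y": -0.82, "z": 0.42, "wx": 0.0, "wy": 0.0, "wz": 0.0}
    - {"x": 0.28, "y": -0.82, "z": 0.42, "wx": 0.0, "wy": 0.0, "wz": 0.0}
    - {"x": 0.28, "y": -0.82, "z": 0.42, "wx": 0.0, "wy": 0.0, "wz": 0.0}
    - {"x": 0.28, "y": -0.82, "z": 0.42, "wx": 0.0, "wy": 0.0, "wz": 0.0}
    - {"x": 0.28, "y": -0.82, "z": 0.42, "wx": 0.0, "wy": 0.0, "wz": 0.0}
    - {"x": 0.28, "y": -0.82, "z": 0.42, "wx": 0.0, "wy": 0.0, "wz": 0.0}
    - {"x": 0.28, "y": -0.82, "z": 0.42, "wx": 0.0, "wy": 0.0, "wz": 0.0}

```text
clock: 2.82
position: [0.4997, -0.0802, 0.1196]
tool_rot: [1.23, 1.57, 1.172]
force: [-0.2, 0.3, 0.1]
grip_width: 0.0253
```

```bash
python3 go.py .500 -.083 .034 -.06
```

```text
2.825 pos [ 0.4997 -0.0802  0.1196] shift [ 0.214  -0.0073  0.0011] turn [ 0.0004  0.0001 -0.0002] F [-0.2  0.3  0.1] w 0.0253
```

>>> servo_tool:
  targets:
    - {"x": 0.1, "y": -0.007, "z": 0.0, "wx": 0.0, "wy": 0.0, "wz": 0.0}
    - {"x": 0.18, "y": -0.007, "z": 0.0, "wx": 0.0, "wy": 0.0, "wz": 0.0}
    - {"x": 0.214, "y": -0.007, "z": 0.0, "wx": 0.0, "wy": 0.0, "wz": 0.0}
    - {"x": 0.214, "y": -0.007, "z": 0.0, "wx": 0.0, "wy": 0.0, "wz": 0.0}
    - {"x": 0.214, "y": -0.007, "z": 0.0, "wx": 0.0, "wy": 0.0, "wz": 0.0}

```text
clock: 3.45
position: [0.5002, -0.0826, 0.0351]
tool_rot: [0.609, 1.569, 0.552]
force: [-0.4, -0.1, 0.6]
grip_width: 0.0253
```

```bash
python3 go.py .500 -.083 .030 -.06; python3 - <<'E'
from h import *
im,d=bot.grab_frame("side");
p=bot.observe()["position"]
for dz in(0,): print("tcp pix",pix("side",[p]).round(1), "tips",pix("side",[p+[0.011,-.0125,0],p+[.011,.0125,0],p+[-.011,-.0125,0]]).round(1))
c=im[200:420,180:460]; save(cv2.resize(c,None,fx=2.8,fy=2.7,interpolation=cv2.INTER_CUBIC),"side2")
E
```

```text
3.45 pos [ 0.5002 -0.0826  0.0351] shift [ 0.0128 -0.001  -0.0005] turn [ 0.0005  0.0003 -0.0002] F [-0.4 -0.1  0.6] w 0.0253
tcp pix [[264. 353.]] tips [[277.2 355.6]
 [266.4 341.2]
 [261.5 365.3]]
```

View pics/side2.png

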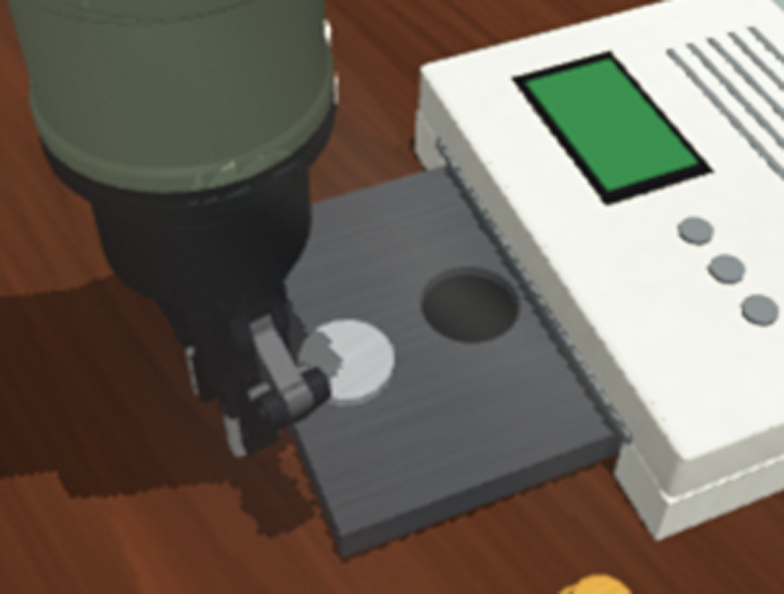

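The picture shows the fingertips near crop (240,450) just behind the disc (347,362), with the recess at (470,305). I'll get the finger outline from the depth.

```bash
python3 - <<'E'
from h import *
from scipy.spatial.transform import Rotation as Ro
s=bot.observe();R=Ro.from_euler("xyz",s["tool_rot"]).as_matrix()
for cam in("side","top"):
    im,d=bot.grab_frame(cam)
    v,u=np.nonzero(d>0);P=world(cam,np.c_[u,v],d[v,u]);Q=(P-s["position"])@R
    k=(abs(Q[:,1])<.05)&(abs(Q[:,2])<.05)&(Q[:,0]<-.0035)&(Q[:,0]>-.07)
    k&=P[:,2]>.039
    Q=Q[k];print(cam,len(Q))
    for a in np.arange(-.068,.004,.004):
        q=Q[(Q[:,0]>=a)&(Q[:,0]<a+.004)]
        if len(q): print(f"x {a:.3f} n{len(q)} y {q[:,1].min():.3f} {q[:,1].max():.3f} z {q[:,2].min():.3f} {q[:,2].max():.3f}")
im,d=bot.grab_frame("side")
for (u,v) in [(265,367),(264,362),(270,350),(285,345),(292,340),(294,342),(280,350),(268,358)]:
    P=world("side",[(u,v)],[d[v,u]]);print((u,v),P.round(4),((P-s["position"])@R).round(4))
E
```

```text
side 544
x -0.068 n67 y -0.049 0.018 z -0.017 0.016
x -0.064 n27 y -0.049 0.012 z -0.014 0.003
x -0.060 n24 y -0.050 -0.023 z -0.012 -0.007
x -0.056 n53 y -0.048 0.015 z -0.013 0.009
x -0.052 n73 y -0.047 0.037 z -0.013 0.012
x -0.048 n45 y -0.045 0.022 z -0.013 0.002
x -0.044 n8 y -0.027 0.019 z -0.013 -0.009
x -0.040 n13 y -0.024 0.018 z -0.012 -0.008
x -0.036 n8 y -0.019 0.016 z -0.011 -0.009
x -0.032 n15 y -0.021 0.018 z -0.011 -0.007
x -0.028 n14 y -0.021 0.016 z -0.011 -0.007
x -0.024 n21 y -0.026 0.017 z -0.011 -0.007
x -0.020 n26 y -0.028 0.017 z -0.011 0.007
x -0.016 n40 y -0.028 0.016 z -0.011 0.006
x -0.012 n34 y -0.028 0.014 z -0.011 0.007
x -0.008 n26 y -0.026 0.018 z -0.011 0.000
x -0.004 n1 y 0.011 0.011 z 0.009 0.009
top 0
(265, 367) [[ 0.4902 -0.1026  0.0406]] [[-0.0055 -0.0204 -0.0089]]
(264, 362) [[ 0.4901 -0.1022  0.0511]] [[-0.0161 -0.02   -0.009 ]]
(270, 350) [[ 0.4855 -0.1324  0.1199]] [[-0.0849 -0.0503 -0.0117]]
(285, 345) [[ 0.4965 -0.1441  0.1337]] [[-0.0986 -0.0614 -0.    ]]
(292, 340) [[ 0.5049 -0.1438  0.1343]] [[-0.0992 -0.0605  0.0084]]
(294, 342) [[ 0.5052 -0.1468  0.1344]] [[-0.0993 -0.0636  0.0088]]
(280, 350) [[ 0.4896 -0.1459  0.1335]] [[-0.0985 -0.0635 -0.0068]]
(268, 358) [[ 0.4859 -0.124   0.0933]] [[-0.0582 -0.0419 -0.0118]]
```

>>> servo_tool:
  targets:
    - {"x": 0.021, "y": -0.001, "z": 0.0, "wx": 0.0, "wy": 0.0, "wz": 0.0}
    - {"x": 0.021, "y": -0.001, "z": 0.0, "wx": 0.0, "wy": 0.0, "wz": 0.0}
    - {"x": 0.021, "y": -0.001, "z": 0.02, "wx": 0.0, "wy": 0.0, "wz": 0.0}
    - {"x": 0.021, "y": -0.001, "z": 0.04, "wx": 0.0, "wy": 0.0, "wz": 0.0}
    - {"x": 0.021, "y": -0.001, "z": 0.055, "wx": 0.0, "wy": 0.0, "wz": 0.0}
    - {"x": 0.021, "y": -0.001, "z": 0.07, "wx": 0.0, "wy": 0.0, "wz": 0.0}
    - {"x": 0.021, "y": -0.001, "z": 0.085, "wx": 0.0, "wy": 0.0, "wz": 0.0}
    - {"x": 0.021, "y": -0.001, "z": 0.1, "wx": 0.0, "wy": 0.0, "wz": 0.0}
    - {"x": 0.021, "y": -0.001, "z": 0.115, "wx": 0.0, "wy": 0.0, "wz": 0.0}
    - {"x": 0.021, "y": -0.001, "z": 0.13, "wx": 0.0, "wy": 0.0, "wz": 0.0}
    - {"x": 0.021, "y": -0.001, "z": 0.13, "wx": 0.0, "wy": 0.0, "wz": 0.0}

```text
clock: 5.03
position: [0.5526, -0.0862, 0.0265]
tool_rot: [0.467, 1.568, 0.41]
force: [-0.7, -1.3, 1.3]
grip_width: 0.0253
```

```bash
python3 go.py .5957 -.0883 .027 -.06; python3 - <<'E'
from geo import *
im,d=bot.grab_frame("side");save(im,"s3")
c=im[200:420,180:460]; save(cv2.resize(c,None,fx=2.8,fy=2.7,interpolation=cv2.INTER_CUBIC),"side3")
DECK["side"]=89.
p=pix("side",[[.584,-.088,.036]])[0];print(p)
for w in(18,22):
  print("recess",ell("side",im,(347,312),.028,True,w),"disc",ell("side",im,p+[4,0],.036,False,w))
E
```

```text
5.025 pos [ 0.5526 -0.0862  0.0265] shift [-0.001   0.0009  0.1078] turn [ 0.0005  0.0004 -0.0002] F [-0.7 -1.3  1.3] w 0.0253
[322.00054254 321.91862711]
recess (array([ 0.62293054, -0.08803978]), np.float64(0.027714338188183824)) disc (array([ 0.59379783, -0.09323062]), np.float64(0.019238165906536975))
recess (array([ 0.62362056, -0.08867336]), np.float64(0.031909254104136586)) disc (array([ 0.59557803, -0.09450649]), np.float64(0.01991069497740418))
```

View pics/side3.png

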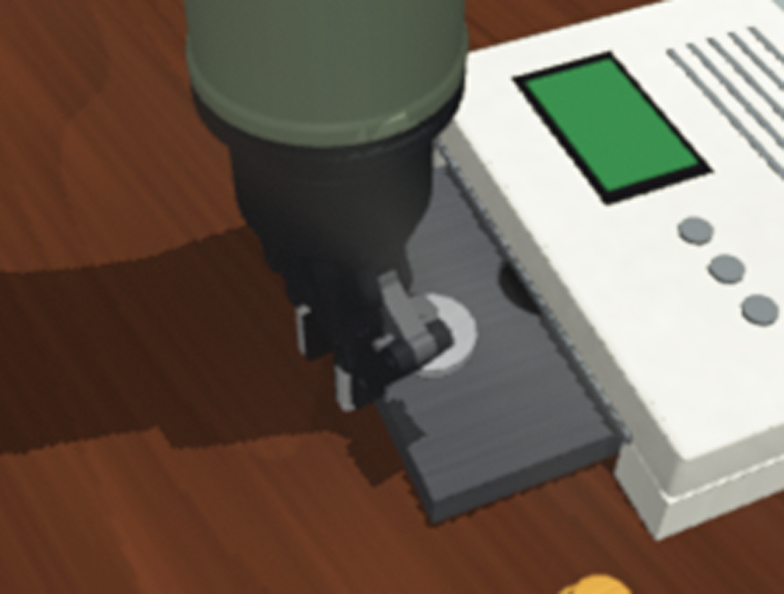

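The fingertips were lower than I worked out, because my depth filter cut off their ends. They caught the tray's front edge and pushed the tray in about 40 mm. The disc hasn't been touched: its place on the deck is unchanged, near crop (435,335). The recess is now half in the slot, near (525,285). I'll back off, shut the fingers, press lightly on the deck and drag the tray back out.

>>> servo_tool:
  targets:
    - {"x": 0.0, "y": 0.0, "z": -0.05, "wx": 0.0, "wy": 0.0, "wz": 0.0}
    - {"x": 0.0, "y": 0.0, "z": -0.07, "wx": 0.0, "wy": 0.0, "wz": 0.0}
    - {"x": -0.12, "y": 0.0, "z": -0.07, "wx": 0.0, "wy": 0.0, "wz": 0.0}
    - {"x": -0.25, "y": 0.0, "z": -0.07, "wx": 0.0, "wy": 0.0, "wz": 0.0}
    - {"x": -0.25, "y": 0.0, "z": -0.07, "wx": 0.0, "wy": 0.0, "wz": 0.0}
  grip: -1

```text
clock: 5.7
position: [0.5264, -0.0847, 0.1299]
tool_rot: [0.183, 1.562, 0.126]
force: [0.4, 0.2, -0.4]
grip_width: 0.0002
```

```bash
python3 - <<'E'
from geo import *
print("front right corner",world("side",[(334.3,393.3)],z=.028))
im,d=bot.grab_frame("side");save(im,"s4");DECK["side"]=89.
print("disc",ell("side",im,pix("side",[[.5935,-.094,.036]])[0],.036,False,22))
for q in bot.trace("side","tray_front")[:1]:
    v,u=np.nonzero(q["mask"]&(d>0));P=world("side",np.c_[u,v],d[v,u]);print(q["confidence"],np.percentile(P,[1,99],axis=0).round(3))
E
python3 go.py .611 -.041 .045 -.222
```

```text
front right corner [[ 0.54020787 -0.17105215  0.028     ]]
disc (array([ 0.59512061, -0.0967239 ]), np.float64(0.021299726752295002))
0.64 [[ 0.549 -0.183  0.009]
 [ 0.665 -0.011  0.03 ]]
5.8 pos [ 0.5246 -0.0844  0.1268] shift [0.2055 0.1202 0.2087] turn [ 0.0263  0.0006 -0.0003] F [ 0.2  0.5 -0.5] w 0.0001
```

View pics/s4.png

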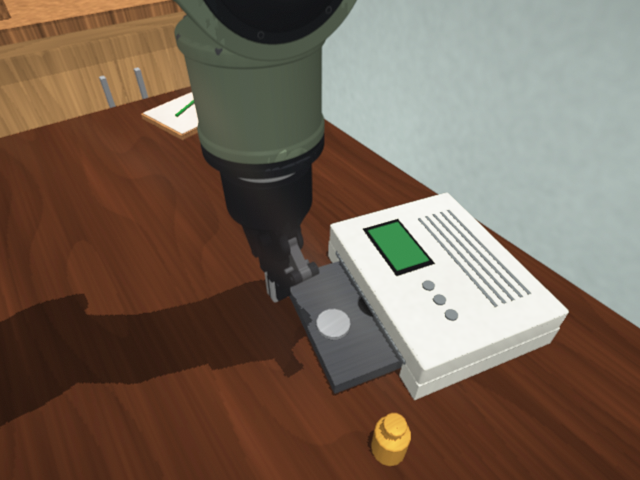

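The tray and disc moved together by (39.7, -9.8) mm. The disc is at (334,323), with the recess half hidden at (366,303).

>>> servo_tool:
  targets:
    - {"x": 0.0, "y": 0.113, "z": 0.209, "wx": 0.026, "wy": 0.0, "wz": 0.0}
    - {"x": 0.0, "y": 0.113, "z": 0.209, "wx": 0.026, "wy": 0.0, "wz": 0.0}
    - {"x": 0.1, "y": 0.113, "z": 0.209, "wx": 0.026, "wy": 0.0, "wz": 0.0}
    - {"x": 0.18, "y": 0.113, "z": 0.209, "wx": 0.026, "wy": 0.0, "wz": 0.0}
    - {"x": 0.205, "y": 0.113, "z": 0.209, "wx": 0.026, "wy": 0.0, "wz": 0.0}
    - {"x": 0.205, "y": 0.113, "z": 0.209, "wx": 0.026, "wy": 0.0, "wz": 0.0}
    - {"x": 0.205, "y": 0.113, "z": 0.209, "wx": 0.026, "wy": 0.0, "wz": 0.0}

```text
clock: 6.68
position: [0.6115, -0.044, 0.0462]
tool_rot: [0.485, 1.565, 0.265]
force: [0.1, -1.1, -0.3]
grip_width: -0.0002
```

```bash
python3 go.py .611 -.044 .028 -.226
```

```text
6.675 pos [ 0.6115 -0.044   0.0462] shift [ 0.0455 -0.0005 -0.0015] turn [ 0.0009  0.0008 -0.0004] F [ 0.1 -1.1 -0.3] w -0.0002
```

Lower slowly to contact.

>>> servo_tool:
  targets:
    - {"x": 0.02, "y": 0.0, "z": 0.0, "wx": 0.0, "wy": 0.0, "wz": 0.0}
    - {"x": 0.035, "y": 0.0, "z": 0.0, "wx": 0.0, "wy": 0.0, "wz": 0.0}
    - {"x": 0.045, "y": 0.0, "z": 0.0, "wx": 0.0, "wy": 0.0, "wz": 0.0}
    - {"x": 0.048, "y": 0.0, "z": 0.0, "wx": 0.0, "wy": 0.0, "wz": 0.0}
    - {"x": 0.048, "y": 0.0, "z": 0.0, "wx": 0.0, "wy": 0.0, "wz": 0.0}

```text
clock: 7.3
position: [0.6127, -0.0442, 0.028]
tool_rot: [0.394, 1.563, 0.174]
force: [-1.5, -0.1, 16.5]
grip_width: -0.0002
```

>>> servo_tool:
  targets:
    - {"x": 0.004, "y": 0.0, "z": -0.01, "wx": 0.0, "wy": 0.0, "wz": 0.0}
    - {"x": 0.004, "y": 0.0, "z": -0.025, "wx": 0.0, "wy": 0.0, "wz": 0.0}
    - {"x": 0.004, "y": 0.0, "z": -0.04, "wx": 0.0, "wy": 0.0, "wz": 0.0}
    - {"x": 0.004, "y": 0.0, "z": -0.055, "wx": 0.0, "wy": 0.0, "wz": 0.0}
    - {"x": 0.004, "y": 0.0, "z": -0.07, "wx": 0.0, "wy": 0.0, "wz": 0.0}
    - {"x": 0.004, "y": 0.0, "z": -0.085, "wx": 0.0, "wy": 0.0, "wz": 0.0}
    - {"x": 0.004, "y": 0.0, "z": -0.1, "wx": 0.0, "wy": 0.0, "wz": 0.0}
    - {"x": 0.004, "y": 0.0, "z": -0.11, "wx": 0.0, "wy": 0.0, "wz": 0.0}
    - {"x": 0.004, "y": 0.0, "z": -0.11, "wx": 0.0, "wy": 0.0, "wz": 0.0}

```text
clock: 8.43
position: [0.5718, -0.0343, 0.0279]
tool_rot: [0.36, 1.559, 0.139]
force: [-0.5, 2.4, 29.4]
grip_width: 0.0001
```

```bash
python3 - <<'E'
from geo import *
im,d=bot.grab_frame("side");save(im,"s5")
E
```

```text
(no output)
```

View pics/s5.png

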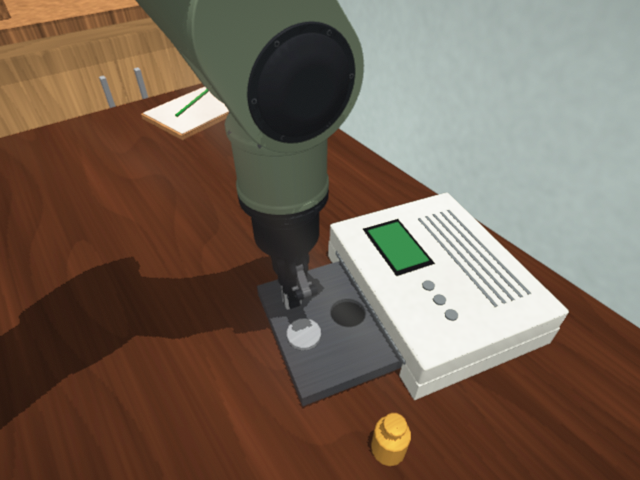

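The tray is fully out again, with the disc at (304,334) and the recess at (347,312), the same as at the start. I'll lift and go back behind the tray.

>>> servo_tool:
  targets:
    - {"x": -0.1, "y": 0.0, "z": 0.0, "wx": 0.0, "wy": 0.0, "wz": 0.0}
    - {"x": -0.15, "y": 0.0, "z": 0.0, "wx": 0.0, "wy": 0.0, "wz": 0.0}
    - {"x": -0.15, "y": -0.16, "z": -0.15, "wx": -0.026, "wy": 0.0, "wz": 0.0}
    - {"x": -0.15, "y": -0.16, "z": -0.15, "wx": -0.026, "wy": 0.0, "wz": 0.0}
    - {"x": -0.15, "y": -0.16, "z": -0.15, "wx": -0.026, "wy": 0.0, "wz": 0.0}
  grip: -0.41

```text
clock: 9.1
position: [0.4974, -0.085, 0.0872]
tool_rot: [0.19, 1.559, 0.131]
force: [-0.1, 0.4, 0.7]
grip_width: 0.025
```

```bash
python3 - <<'E'
from geo import *
im,d=bot.grab_frame("side");DECK["side"]=89.
print("recess",ell("side",im,(347,312),.028,True,22),"disc",ell("side",im,(304,334),.036,False,22))
E
python3 go.py .500 -.083 .031 -.06
```

```text
recess (array([ 0.62450251, -0.09165487]), np.float64(0.022008496797627803)) disc (array([ 0.5568727 , -0.08808202]), np.float64(0.02009701096688114))
9.15 pos [ 0.4987 -0.084   0.0872] shift [0.1405 0.0024 0.0015] turn [ 0.0003  0.0019 -0.0004] F [ 0.9 -0.  -0.1] w 0.025
```

>>> servo_tool:
  targets:
    - {"x": 0.1, "y": 0.002, "z": 0.0, "wx": 0.0, "wy": 0.002, "wz": 0.0}
    - {"x": 0.1405, "y": 0.002, "z": 0.0, "wx": 0.0, "wy": 0.002, "wz": 0.0}
    - {"x": 0.1405, "y": 0.002, "z": 0.0, "wx": 0.0, "wy": 0.002, "wz": 0.0}
    - {"x": 0.1405, "y": 0.002, "z": 0.0, "wx": 0.0, "wy": 0.002, "wz": 0.0}

```text
clock: 9.65
position: [0.4999, -0.083, 0.0317]
tool_rot: [1.379, 1.568, 1.321]
force: [0.3, -0.3, -0.3]
grip_width: 0.0251
```

```bash
python3 go.py .550 -.086 .0315 -.06
```

```text
9.65 pos [ 0.4999 -0.083   0.0317] shift [ 5.000e-04 -1.000e-04  1.254e-01] turn [ 0.0003  0.0001 -0.0004] F [ 0.3 -0.3 -0.3] w 0.0251
```

>>> servo_tool:
  targets:
    - {"x": 0.0, "y": 0.0, "z": 0.03, "wx": 0.0, "wy": 0.0, "wz": 0.0}
    - {"x": 0.0, "y": 0.0, "z": 0.05, "wx": 0.0, "wy": 0.0, "wz": 0.0}
    - {"x": 0.0, "y": 0.0, "z": 0.065, "wx": 0.0, "wy": 0.0, "wz": 0.0}
    - {"x": 0.0, "y": 0.0, "z": 0.08, "wx": 0.0, "wy": 0.0, "wz": 0.0}
    - {"x": 0.0, "y": 0.0, "z": 0.095, "wx": 0.0, "wy": 0.0, "wz": 0.0}
    - {"x": 0.0, "y": 0.0, "z": 0.1, "wx": 0.0, "wy": 0.0, "wz": 0.0}

```text
clock: 10.4
position: [0.5401, -0.0854, 0.0317]
tool_rot: [1.392, 1.568, 1.334]
force: [-0.7, 0.2, 0.7]
grip_width: 0.025
```

```bash
python3 - <<'E'
from geo import *
im,d=bot.grab_frame("side");DECK["side"]=89.
c=im[200:420,180:460]; save(cv2.resize(c,None,fx=2.8,fy=2.7,interpolation=cv2.INTER_CUBIC),"side6")
print("recess",ell("side",im,(347,312),.028,True,22))
E
python3 go.py .5957 -.0883 .0315 -.06
```

```text
recess (array([ 0.62439447, -0.09152334]), np.float64(0.022108823032180296))
10.45 pos [ 0.5401 -0.0854  0.0317] shift [0.0005 0.0009 0.1391] turn [ 0.0003  0.0001 -0.0004] F [-0.4 -0.1  0.7] w 0.0254
```

View pics/side6.png

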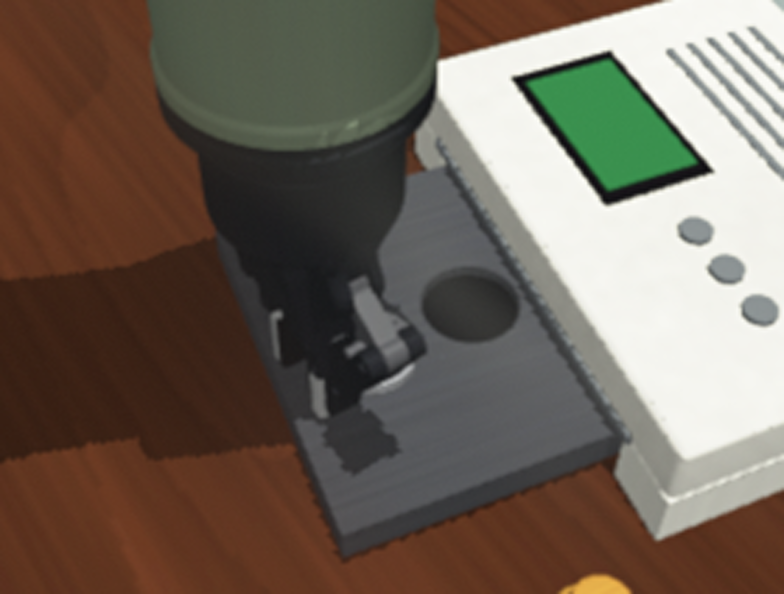

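>>> servo_tool:
  targets:
    - {"x": 0.0, "y": 0.001, "z": 0.02, "wx": 0.0, "wy": 0.0, "wz": 0.0}
    - {"x": 0.0, "y": 0.001, "z": 0.04, "wx": 0.0, "wy": 0.0, "wz": 0.0}
    - {"x": 0.0, "y": 0.001, "z": 0.06, "wx": 0.0, "wy": 0.0, "wz": 0.0}
    - {"x": 0.0, "y": 0.001, "z": 0.075, "wx": 0.0, "wy": 0.0, "wz": 0.0}
    - {"x": 0.0, "y": 0.001, "z": 0.09, "wx": 0.0, "wy": 0.0, "wz": 0.0}
    - {"x": 0.0, "y": 0.001, "z": 0.1, "wx": 0.0, "wy": 0.0, "wz": 0.0}
    - {"x": 0.0, "y": 0.001, "z": 0.11, "wx": 0.0, "wy": 0.0, "wz": 0.0}
    - {"x": 0.0, "y": 0.001, "z": 0.12, "wx": 0.0, "wy": 0.0, "wz": 0.0}
    - {"x": 0.0, "y": 0.001, "z": 0.128, "wx": 0.0, "wy": 0.0, "wz": 0.0}
    - {"x": 0.0, "y": 0.001, "z": 0.134, "wx": 0.0, "wy": 0.0, "wz": 0.0}
    - {"x": 0.0, "y": 0.001, "z": 0.139, "wx": 0.0, "wy": 0.0, "wz": 0.0}
    - {"x": 0.0, "y": 0.001, "z": 0.139, "wx": 0.0, "wy": 0.0, "wz": 0.0}

```text
clock: 11.95
position: [0.5958, -0.0883, 0.0317]
tool_rot: [1.294, 1.568, 1.235]
force: [-0.7, -0.2, -0.2]
grip_width: 0.025
```

```bash
python3 - <<'E'
from geo import *
im,d=bot.grab_frame("side")
c=im[200:420,180:460]; save(cv2.resize(c,None,fx=2.8,fy=2.7,interpolation=cv2.INTER_CUBIC),"side7")
E
```

```text
(no output)
```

View pics/side7.png

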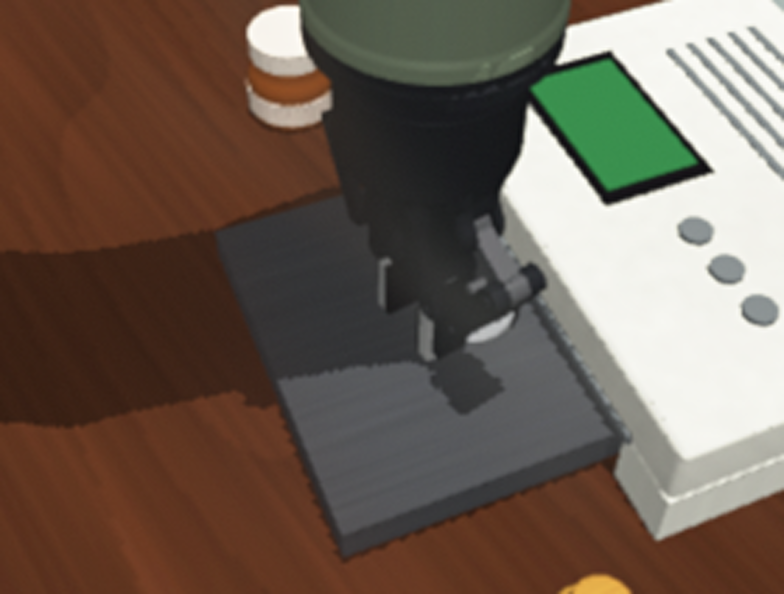

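The tray hasn't moved, and the disc shows at the recess near crop (490,328). I'll retreat and check.

>>> servo_tool:
  targets:
    - {"x": 0.0, "y": 0.0, "z": -0.03, "wx": 0.0, "wy": 0.0, "wz": 0.0}
    - {"x": -0.05, "y": 0.0, "z": -0.12, "wx": 0.0, "wy": 0.0, "wz": 0.0}
    - {"x": -0.15, "y": 0.0, "z": -0.25, "wx": 0.0, "wy": 0.0, "wz": 0.0}
    - {"x": -0.15, "y": 0.0, "z": -0.29, "wx": 0.0, "wy": 0.0, "wz": 0.0}
    - {"x": -0.15, "y": 0.0, "z": -0.29, "wx": 0.0, "wy": 0.0, "wz": 0.0}
  grip: -1

```text
clock: 12.62
position: [0.4787, -0.0816, 0.0922]
tool_rot: [1.214, 1.568, 1.156]
force: [-0.0, -0.2, -1.0]
grip_width: 0.0001
```

```bash
python3 - <<'E'
from geo import *
im,d=bot.grab_frame("side")
c=im[240:420,240:470]; save(cv2.resize(c,None,fx=3.4,fy=3.3,interpolation=cv2.INTER_CUBIC),"side8")
for q in bot.trace("side","disc")[:2]:
    m=cv2.erode((q["mask"]&(d>0)).astype(np.uint8),np.ones((3,3)));v,u=np.nonzero(m);P=world("side",np.c_[u,v],d[v,u])
    print(q["confidence"],q["pixel"],len(u))
    if len(u)>20: 
        A=np.c_[P[:,:2]-P[:,:2].mean(0),np.ones(len(P))];print("plane",np.linalg.lstsq(A,P[:,2],rcond=None)[0].round(4),P.mean(0).round(4))
DECK["side"]=89.
print("disc",ell("side",im,(347,312),.028,False,22))
E
python3 go.py .46 -.055 .018 -.226
```

```text
0.76 [344.8, 316.4] 557
plane [-0.0051 -0.0062  0.0278] [ 0.6232 -0.0922  0.0278]
disc (array([ 0.62323169, -0.09089689]), np.float64(0.020971882134844258))
12.725 pos [ 0.4802 -0.0816  0.0916] shift [ 0.1841  0.063  -0.0544] turn [ 0.0268  0.0001 -0.0004] F [-0.8  0.   0.2] w 0.0002
```

View pics/side8.png

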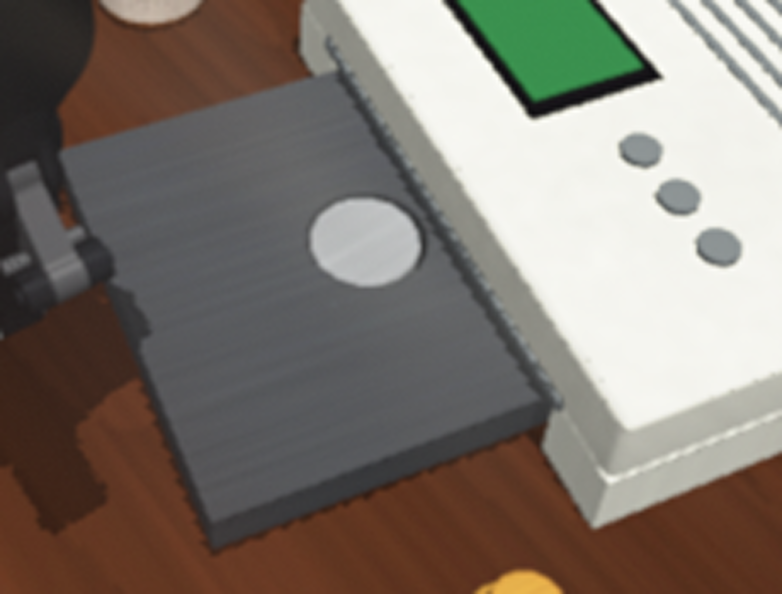

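The disc is seated flat and flush: the plane fit gives z = 27.8 mm with no tilt, and it sits at crop (365,242). Next I'll shut the tray.

>>> servo_tool:
  targets:
    - {"x": 0.0, "y": 0.063, "z": -0.02, "wx": 0.027, "wy": 0.0, "wz": 0.0}
    - {"x": 0.1, "y": 0.063, "z": -0.02, "wx": 0.027, "wy": 0.0, "wz": 0.0}
    - {"x": 0.188, "y": 0.063, "z": -0.02, "wx": 0.027, "wy": 0.0, "wz": 0.0}
    - {"x": 0.188, "y": 0.063, "z": -0.02, "wx": 0.027, "wy": 0.0, "wz": 0.0}
    - {"x": 0.188, "y": 0.063, "z": -0.02, "wx": 0.027, "wy": 0.0, "wz": 0.0}

```text
clock: 13.35
position: [0.4742, -0.056, 0.0171]
tool_rot: [1.26, 1.568, 1.032]
force: [0.1, -0.2, -0.6]
grip_width: -0.0002
```

```bash
python3 go.py .6328 -.092 .016 -.226
```

```text
13.35 pos [ 0.4742 -0.056   0.0171] shift [0.003  0.0019 0.4065] turn [-0.0003  0.0001 -0.0004] F [ 0.1 -0.2 -0.6] w -0.0002
```

>>> servo_tool:
  targets:
    - {"x": 0.0, "y": 0.001, "z": 0.05, "wx": 0.0, "wy": 0.0, "wz": 0.0}
    - {"x": 0.0, "y": 0.001, "z": 0.09, "wx": 0.0, "wy": 0.0, "wz": 0.0}
    - {"x": 0.0, "y": 0.001, "z": 0.12, "wx": 0.0, "wy": 0.0, "wz": 0.0}
    - {"x": 0.0, "y": 0.001, "z": 0.145, "wx": 0.0, "wy": 0.0, "wz": 0.0}
    - {"x": 0.0, "y": 0.001, "z": 0.17, "wx": 0.0, "wy": 0.0, "wz": 0.0}
    - {"x": 0.0, "y": 0.001, "z": 0.195, "wx": 0.0, "wy": 0.0, "wz": 0.0}
    - {"x": 0.0, "y": 0.001, "z": 0.22, "wx": 0.0, "wy": 0.0, "wz": 0.0}
    - {"x": 0.0, "y": 0.001, "z": 0.245, "wx": 0.0, "wy": 0.0, "wz": 0.0}
    - {"x": 0.0, "y": 0.001, "z": 0.27, "wx": 0.0, "wy": 0.0, "wz": 0.0}
    - {"x": 0.0, "y": 0.001, "z": 0.295, "wx": 0.0, "wy": 0.0, "wz": 0.0}
    - {"x": 0.0, "y": 0.001, "z": 0.32, "wx": 0.0, "wy": 0.0, "wz": 0.0}
    - {"x": 0.0, "y": 0.001, "z": 0.345, "wx": 0.0, "wy": 0.0, "wz": 0.0}

```text
clock: 14.85
position: [0.6093, -0.087, 0.0171]
tool_rot: [1.306, 1.568, 1.078]
force: [-3.6, -2.0, -0.3]
grip_width: 0.0002
```

```bash
python3 go.py .6328 -.092 .016 -.226
```

```text
14.85 pos [ 0.6093 -0.087   0.0171] shift [0.0028 0.0011 0.0601] turn [-0.0003  0.0001 -0.0004] F [-3.6 -2.  -0.3] w 0.0002
```

About 3–4 N so far, which is just the sliding friction. I'll continue slowly to the stop.

>>> servo_tool:
  targets:
    - {"x": 0.0, "y": 0.001, "z": 0.02, "wx": 0.0, "wy": 0.0, "wz": 0.0}
    - {"x": 0.0, "y": 0.001, "z": 0.035, "wx": 0.0, "wy": 0.0, "wz": 0.0}
    - {"x": 0.0, "y": 0.001, "z": 0.045, "wx": 0.0, "wy": 0.0, "wz": 0.0}
    - {"x": 0.0, "y": 0.001, "z": 0.053, "wx": 0.0, "wy": 0.0, "wz": 0.0}
    - {"x": 0.0, "y": 0.001, "z": 0.06, "wx": 0.0, "wy": 0.0, "wz": 0.0}
    - {"x": 0.0, "y": 0.001, "z": 0.06, "wx": 0.0, "wy": 0.0, "wz": 0.0}

```text
clock: 15.6
position: [0.6226, -0.0897, 0.0157]
tool_rot: [3.056, 1.549, 2.828]
force: [-67.3, 13.3, 48.4]
grip_width: -0.0003
```

>>> servo_tool:
  targets:
    - {"x": 0.0, "y": 0.0, "z": -0.03, "wx": 0.0, "wy": 0.0, "wz": 0.0}
    - {"x": 0.0, "y": 0.0, "z": -0.12, "wx": 0.0, "wy": 0.0, "wz": 0.0}
    - {"x": -0.1, "y": 0.0, "z": -0.25, "wx": 0.0, "wy": 0.0, "wz": 0.0}
    - {"x": -0.2, "y": 0.0, "z": -0.3, "wx": 0.0, "wy": 0.0, "wz": 0.0}
    - {"x": -0.2, "y": 0.0, "z": -0.3, "wx": 0.0, "wy": 0.0, "wz": 0.0}

```text
clock: 16.23
position: [0.5085, -0.0626, 0.1012]
tool_rot: [2.929, 1.554, 2.702]
force: [0.7, 0.1, -0.8]
grip_width: 0.0001
```

```bash
python3 - <<'E'
from geo import *
im,d=bot.grab_frame("side")
c=im[240:420,240:470]; save(cv2.resize(c,None,fx=3.4,fy=3.3,interpolation=cv2.INTER_CUBIC),"side9")
e=np.array([.974,-.226])
v,u=np.nonzero(d>0);P=world("side",np.c_[u,v],d[v,u]);a=P[:,:2]@e;l=P[:,:2]@np.array([.226,.974])-np.array([.624,-.09])@np.array([.226,.974])
k=(abs(l)<.08)&(P[:,2]>.023)&(P[:,2]<.032)&(P[:,0]>.5)&(P[:,0]<.75); print("deck along",np.percentile(a[k],[1,50,99]).round(4),k.sum())
k=(abs(l)<.08)&(P[:,2]>.04)&(P[:,2]<.062)&(P[:,0]>.57)&(P[:,0]<.75); print("housing face along",np.percentile(a[k],[2,10,50,90]).round(4),k.sum())
print("recess start along",np.array([.624,-.09])@e)
s=bot.observe();print(s["force"],s["position"],s["tool_rot"],s["clock"])
E
```

```text
deck along [0.6368 0.6468 0.6581] 1603
housing face along [0.6554 0.6565 0.6574 0.6584] 769
recess start along 0.628116
[-0.01528874 -0.19992583 -0.28908473] [ 0.50865043 -0.06267974  0.0997555 ] [2.9657982  1.55292141 2.73893029] 16.275
```

View pics/side9.png

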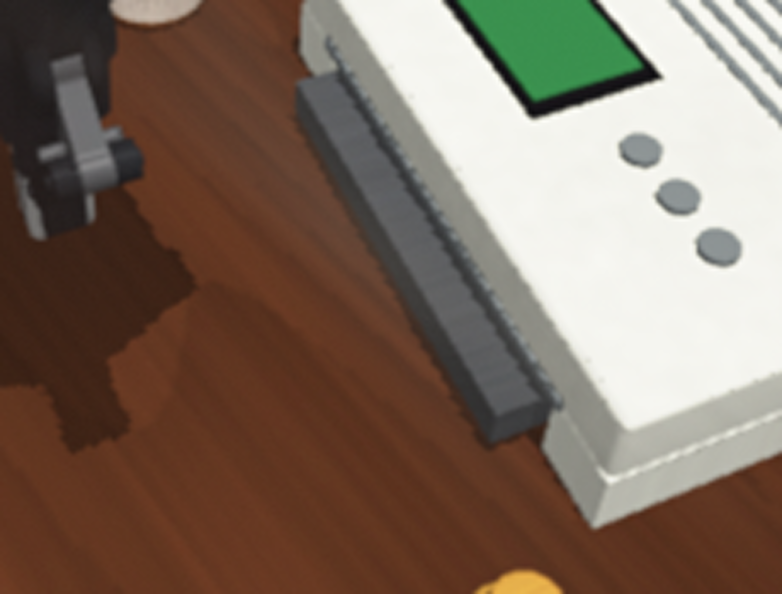

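```bash
python3 - <<'E'
from h import *
im,d=bot.grab_frame("side")
for n in("weight","pot"):
    print(n,[(round(q["confidence"],2),np.round(q["pixel"])) for q in bot.trace("side",n)[:1]])
bot.job_done();print(bot.observe()["clock"])
E
```

```text
weight [(0.77, array([392., 437.]))]
pot [(0.69, array([292., 232.]))]
the job is handed in; nothing more can be done
the job is handed in; nothing more can be done
```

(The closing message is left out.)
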